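Index the knob round to the pointer

TASK

The round indexing table on the bench carries a turned wooden knob: bring the knob under the brass pointer by working the table's sprung advance lever. Push the lever's black thumb pad counter-clockwise (seen from above) all the way to its stop, then let it spring back, as many times as it takes. Turn the table only by the lever, without touching the table or the parts on it, do not push the caul or the plane about, and leave the lever fully back at rest.

Things in the scene. Friction and masses are not known exactly. Their poses are not given: they have to be found in the camera images.
- index_base: Fixed grey cast base of the indexing table, 148 mm across, 12 mm high, with lugs. Origin on the table's upright axis at bench height; z up; x points from the axis to the pointer's post (10 mm rod, 125 mm high, 86 mm from the axis). Two stop pins, 10 mm thick and 29 mm high, stand 100 mm from the axis just beyond the ends of the lever's swing.
- index_table: Round aluminium table, 134 mm across, top face 46 mm above the bench, turning stiffly about the base's axis. Origin on the axis at bench height, x points to the knob. Six nests 60 degrees apart, 46 mm from the axis: one holds the knob, two hold flat wooden discs (27 mm across, 8 mm thick), three are empty. It stays where the lever leaves it.
- knob (a point): Centre of the top of the turned wooden mushroom-shaped knob, 29 mm across and 31 mm tall, fixed in its nest 46 mm from the axis; its top is 80 mm above the bench.
- pointer (a point): Lower tip of the brass pointer that hangs from the gooseneck on the base, 46 mm from the axis, 93 mm above the bench (13 mm above the knob's top).
- lever_pad (a point): Centre of the top edge of the lever's black thumb pad, an upright plate 38 mm long (radially), 10 mm thick (along the swing), spanning heights 17 to 67 mm; its middle is 113 mm from the axis, outside the table. It swings round the base's axis on the side away from the pointer.
- advance_lever (a joint): Lever angle, rad: 0 at rest (142 degrees counter-clockwise from the base's x), growing counter-clockwise from above to 1.31 at the stop; a spring returns it; pushing the pad takes up to 6 N. Each full swing turns the table counter-clockwise until a nest is under the pointer: 15 to 75 degrees the first time (it may start between stations), then 60 degrees a swing.
- pine_caul: Loose pine strip 30x140x24 mm (x, y, z) lying left of the base; origin at the centre of its underside. Leave alone.
- bench_plane: Loose steel block plane 49x160x47 mm (x, y, z) lying right of the base; origin at the centre of its underside. Leave alone.

How it is judged:
By the outcome, as a careful person would: the job done as asked, in the order asked, and still so for the second after the job is handed in, with the robot touching nothing.
It also fails if it takes over 72 s, if anything falls off the work surface, if the arm or the gripper's body presses on something with over 40 N, if the wrist force passes 120 N, or if a joint passes its speed limit or range.

ROBOT

A 6-joint arm with a two-finger parallel gripper is mounted at the origin on a cart in front of the work surface, level with it; the furniture and walls round the work are solid. World frame = base frame: x ahead of the robot, y to its left, z up, the work surface at z = 0. Lengths are in m, angles in degrees, forces in N, time in s.
With the tool pointing down it reaches from about 0.35 to 0.875 m from the base axis. Payload 4.2 kg.
Tool frame: the origin (TCP) lies on the mounting face of the last link; the fingertips stand 182 mm ahead of it and the grasp point (between the pads) lies 164 mm ahead of it (r.tcp_to_grasp is the distance from the TCP to the grasp point, in m); z points along the fingers, y is the line along which they close (so a half turn about z gives the same grasp; the last joint's range is limited). The gripper opens to 87 mm and grips with 3 to 60 N. Pads are 19 mm wide; open, the fingers measure 117 mm over their backs; the gripper's body (75 mm by 190 mm) begins 51 mm behind the grasp point.
Start: joints at [82.139, 22.042, 0.453, 0, -68.411, -14.817], TCP at [0.241, 0.577, 0.405] pointing down, gripper open.
Joint ranges: [-179.83, 179.83], [-69.29, 118.12], [-61.27, 80.66], [-181.25, 117.63], [-171.15, -9.14], [-177.46, 177.46]. Speed limits (degrees/s): [159.86, 159.86, 180, 180, 180, 180].

INTERFACE

Orientations are given as a 3x3 rotation matrix whose columns are the frame's x, y, z axes.
In Python, from station import sense, eyes, r gives the robot as it stands.
- The arm moves only by the tool jog_arm, never from a script. Its argument "increments" is a list of rows, each a list of 4 numbers: the shift along the tool's x, y, z normalised to -1 to 1, where 1 is 0.02 m, then the turn about the tool's z normalised to -1 to 1, where 1 is 0.08 rad. A call has 1 to 10 rows; each row shifts and turns the commanded pose from where the row before left it, along the tool's axes as they then stand; what a row does not reach is not made up. A row lasts 1/10 s, in which the tool goes at most 50 mm and 8.59 degrees, less where a joint would pass 70% of its speed; a pose out of reach is approached as far as the arm can. A call with a number of a shift or a turn outside -1 to 1 is refused whole. A call with a gripper value outside its range is refused whole. "grip" is the finger opening in mm, from 0 to 87, set as the call begins (left out, the last holds). The fingers move at their own pace and stop on an object; the grip force is fixed at half the most. Time passes only in rows, so rows that do not move let the fingers close. It gives the time, the measured TCP pose, the force, the opening and the grip force at its end, in the units of the state.
- sense(): the state, without advancing time (a new reading comes with each control period).
- eyes.capture(name): name is "scene" or "top" or "wrist"; returns the picture (420x560x3 uint8, blue, green, red); there is no depth.
- eyes.get_calibration(name): a dict with "camera_matrix" (3x3 intrinsics, pixels), "R" (3x3) and "t" (3): a world point X has camera coordinates R X + t; the wrist camera has in their place "T_tool_cam" (4x4, takes a point from camera to tool coordinates, whose origin is the TCP and whose axes are the flange's). Camera axes: x right, y down, z forward; pixel columns grow to the right and rows downward; lengths in m; the calibration is good to about 2 mm. A picture is of the moment at which its call begins: read the wrist's pose just before it. get_calibration takes no time and is no camera call.
- r.finish_job(): hands the job in; it is judged then, once.
Trained networks look in the newest picture that a camera, given by its name, has taken for a name from the list of things; names that differ only in an ending like _2 or _b are one class to them, and where a whole thing is asked for, a point or a joint stands for the part that bears it (a point fixed in the world has none). Each returns a list of dicts, best first, with "conf" (0 to 1); they miss things now and then, are a little off and sometimes report something else, mostly with a low value. They report only what shows in the picture. A call takes as long as a camera call.
- eyes.spot_in(camera, name): "centre" ([x, y, z] in m, in world coordinates, good to about 4 mm: the middle of the surface that is visible of it).
- eyes.outline_of(camera, name): "mask" (420x560 bool, what is visible of it).
The state is a dict: "time_s": time; "joints": joint angles; "joint_velocities": joint speeds; "effort": joint torques, N m; "tcp_pos": TCP position; "ee_rot": TCP orientation; "wrist_force": force on the tool from outside, world axes, zero at the start; "moment": the same for the moment, N m; "gripper_width": opening from 0.0 (shut) to 1.0 (fully open); "gripper_force": force on a finger pad.
Only numpy, scipy, OpenCV 4.12 (cv2) and the standard library are available. Lean on these libraries where they do the work, as an engineer would, in place of code of your own. Each camera call takes 0.05 s, during which the arm holds its last target. There are 200 camera calls.

## Working session

There is one attempt and no reset: what is moved stays moved. The work goes in short steps, Python scripts to look and compute and a tool call to move; the robot and the scene stay as the last step left them, time stands still between calls to the robot, and variables do not carry over. Pictures are saved under pics/ and viewed, at most 10 in all, crops included, and the job is handed in when it is done.

Besides the shell and the picture viewer there is one more tool, called after "Emit:" in YAML: its name, and indented under it one key for each argument. jog_arm: Moves the arm, as the interface text tells. Its arguments: {"type":"object","properties":{"increments":{"type":"array"},"grip":{"type":"number"}},"required":["increments"]}

```bash
mkdir -p pics; python3 - <<'E'
from station import sense, eyes, r
import cv2,numpy as np
s=sense();print(s['time_s'],s['tcp_pos'],s['ee_rot'],s['gripper_width'])
for c in ('scene','top'):
    im=eyes.capture(c);cv2.imwrite(f'pics/{c}0.png',im)
    for n in ('index_base','index_table','knob','pointer','lever_pad','pine_caul','bench_plane'):
        print(c,n,[(np.round(d['centre'],3).tolist(),round(d['conf'],2)) for d in eyes.spot_in(c,n)[:2]])
E
```

```text
0.0 [0.24083716 0.57649559 0.40365236] [[ 9.22629612e-01 -3.85686345e-01 -8.00900631e-04]
 [-3.85687174e-01 -9.22627348e-01 -2.04469234e-03]
 [ 4.96770915e-05  2.19539080e-03 -9.99997589e-01]] 0.9980877025788824
scene index_base [([0.519, -0.182, 0.043], 0.69)]
scene index_table [([0.535, -0.179, 0.049], 0.64), ([0.545, -0.325, 0.026], 0.64)]
scene knob [([0.531, -0.18, 0.047], 0.55)]
scene pointer [([0.522, -0.182, 0.052], 0.92)]
scene lever_pad [([0.447, -0.134, 0.033], 0.92)]
scene pine_caul [([0.525, -0.048, 0.029], 0.87)]
scene bench_plane [([0.545, -0.321, 0.025], 0.75)]
top index_base [([0.532, -0.171, 0.044], 0.98)]
top index_table [([0.545, -0.177, 0.047], 0.97)]
top knob [([0.543, -0.174, 0.048], 0.67)]
top pointer [([0.54, -0.169, 0.049], 0.77)]
top lever_pad [([0.46, -0.133, 0.03], 0.58)]
top pine_caul [([0.54, -0.039, 0.024], 0.79)]
top bench_plane [([0.578, -0.318, 0.028], 0.81)]
```

```bash
python3 - <<'E'
import cv2
from station import eyes
import numpy as np
for c in('top','scene'):
    k=eyes.get_calibration(c)
    P=k['R']@np.array([.54,-.175,.05])+k['t'];p=np.array(k['camera_matrix'])@P;p=p/p[2];print(c,p,P, 'campos',-np.array(k['R']).T@k['t'])
    u,v=p[:2].astype(int);x0=max(0,min(u-140,280));y0=max(0,min(v-105,210))
    im=cv2.imread(f'pics/{c}0.png')[y0:y0+210,x0:x0+280];print(x0,y0)
    cv2.imwrite(f'pics/{c}0c.png',cv2.resize(im,(800,600),interpolation=cv2.INTER_CUBIC))
E
```

```text
top [261.18265182 192.72123823   1.        ] [-0.04140763 -0.01665216  0.87258975] campos [ 0.47014908 -0.2024543   0.92050093]
121 87
scene [270.10935575 233.50518281   1.        ] [-0.01280222  0.03222752  0.97390912] campos [-0.09093145 -0.571796    0.6778375 ]
130 128
```

View pics/top0c.png

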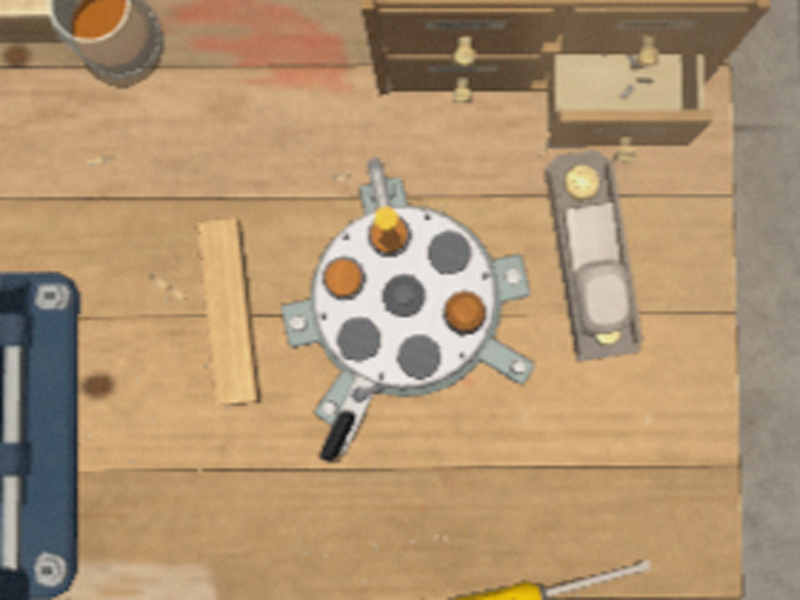

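View pics/scene0.png

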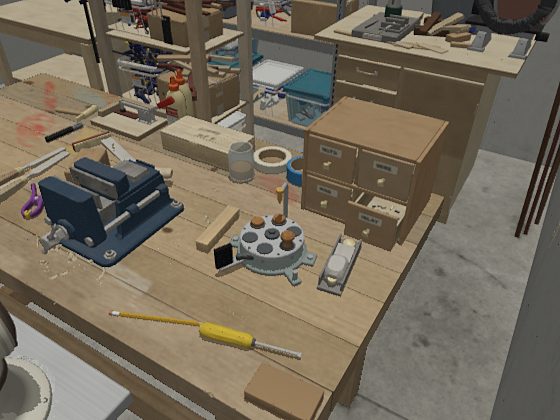

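```bash
cat > h.py <<'E'
from station import sense, eyes, r
import cv2,numpy as np
def back(c,uv,z):
    k=eyes.get_calibration(c);K=np.array(k['camera_matrix']);R=np.array(k['R']);t=np.array(k['t'])
    o=-R.T@t;d=R.T@np.linalg.solve(K,[uv[0],uv[1],1]);return (o+d*(z-o[2])/d[2])[:2]
def ang(v): return np.degrees(np.arctan2(v[1],v[0]))
E
python3 - <<'E'
from h import *
im=cv2.imread('pics/top0.png')
f=lambda u,v:(u/2.857+121,v/2.857+87)
# table top: bright white disc
for n in ('index_table','index_base','lever_pad','knob','pointer'):
    o=eyes.outline_of('top',n)
    if o:
        m=o[0]['mask'].astype(np.uint8);(x,y),rad=cv2.minEnclosingCircle(cv2.findNonZero(m));ys,xs=np.nonzero(m)
        print(n,o[0]['conf'],m.sum(),(round(x,1),round(y,1),round(rad,1)),xs.mean(),ys.mean())
g=im.min(axis=2);w=((g>195)).astype(np.uint8);w[:, :225]=0;w[:,300:]=0;w[:150]=0;w[230:]=0
cs=max(cv2.findContours(w,0,2)[0],key=cv2.contourArea);e=cv2.fitEllipse(cv2.convexHull(cs));print(e,back('top',e[0],.046))
A=back('top',e[0],.046)
nest=[f(*p) for p in((343,278),(359,339),(418,357),(464,312),(450,252))]
print('nests z.046/.053',[round(float(ang(back('top',p,z)-A)),1) for p,z in zip(nest,(.057,.046,.046,.08,.046))],[round(float(np.linalg.norm(back('top',p,z)-A)),3) for p,z in zip(nest,(.057,.046,.046,.08,.046))])
p=back('top',f(375,162),.125)-A;print('post',ang(p),np.linalg.norm(p))
p=back('top',f(383,188),.0)-A;print('lug',ang(p),np.linalg.norm(p))
p=back('top',f(338,433),.067)-A;print('pad',ang(p),np.linalg.norm(p))
s=cv2.imread('pics/scene0.png')[180:300,200:360];cv2.imwrite('pics/s0c.png',cv2.resize(s,(800,600),interpolation=cv2.INTER_CUBIC))
E
```

```text
index_table 0.68 3047 (261.5, 190.4, 31.8) 261.6809977026584 191.11650804069578
index_base 0.8 4648 (254.9, 197.0, 55.1) 261.37822719449224 194.12865748709123
lever_pad 0.68 261 (243.0, 234.0, 16.4) 242.1494252873563 232.81992337164752
knob 0.62 3092 (261.8, 190.2, 32.2) 261.77102199223805 190.64359637774902
pointer 0.75 4630 (255.4, 196.8, 55.1) 261.2753779697624 193.79676025917928
((261.9626770019531, 190.26327514648438), (61.27228546142578, 61.48345184326172), 89.6119155883789) [ 0.54548829 -0.17653742]
nests z.046/.053 [74.7, 134.9, -166.5, -109.0, -47.9] [0.045, 0.045, 0.047, 0.047, 0.047]
post 10.789870862479694 0.08465401395605017
lug 10.521833902463213 0.08909756578010226
pad 155.3383463037404 0.11010654882991733
```

View pics/s0c.png

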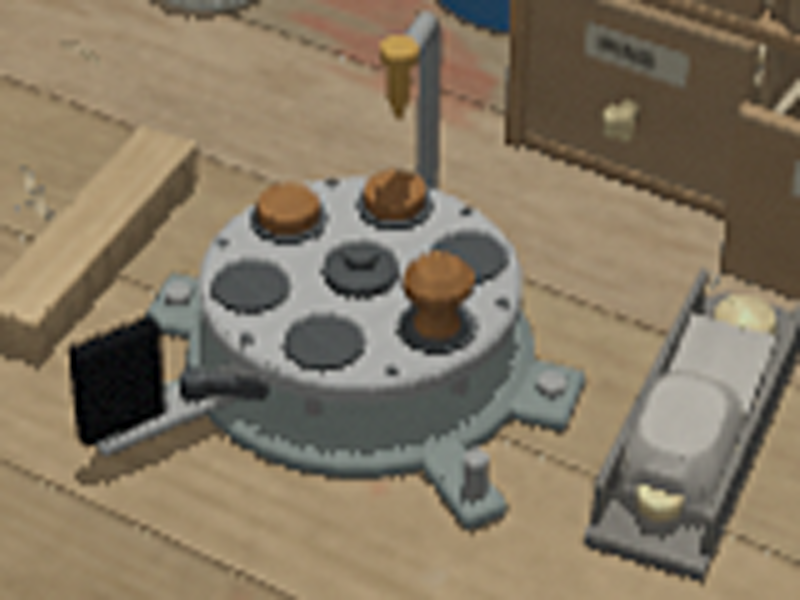

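Emit:
jog_arm:
  increments:
    - [0.4, 0.5, 0, 0]
    - [0.85, 0.99, 0, 0]
    - [0.85, 0.99, 0, 0]
    - [0.85, 0.99, 0, 0]
    - [0.85, 0.99, 0, 0]
    - [0.85, 0.99, 0, 0]
    - [0.85, 0.99, 0, 0]
    - [0.85, 0.99, 0, 0]
    - [0.85, 0.99, 0, 0]
    - [0.85, 0.99, 0, 0]
  grip: 0

```text
time_s: 2.05
tcp_pos: [0.317, 0.3389, 0.4049]
ee_rot: [[0.923, -0.386, 0.0], [-0.386, -0.923, 0.0], [0.0, -0.0, -1.0]]
wrist_force: [1.1, -0.8, 0.3]
gripper_width: 0.171
gripper_force: 0.0
```

Emit:
jog_arm:
  increments:
    - [0.85, 0.99, 0, 0]
    - [0.85, 0.99, 0, 0]
    - [0.85, 0.99, 0, 0]
    - [0.85, 0.99, 0, 0]
    - [0.85, 0.99, 0, 0]
    - [0.85, 0.99, 0, 0]
    - [0.85, 0.99, 0, 0]
    - [0.85, 0.99, 0, 0]
    - [0.85, 0.99, 0, 0]
    - [0.85, 0.99, 0, 0]

```text
time_s: 3.05
tcp_pos: [0.3969, 0.0909, 0.4049]
ee_rot: [[0.923, -0.386, 0.0], [-0.386, -0.923, 0.0], [0.0, -0.0, -1.0]]
wrist_force: [-0.1, 0.8, -0.1]
gripper_width: 0.004
gripper_force: 0.0
```

Emit:
jog_arm:
  increments:
    - [0.85, 0.99, 0, 0]
    - [0.85, 0.99, 0, 0]
    - [0.85, 0.99, 0, 0]
    - [0.85, 0.99, 0, 0]
    - [0.85, 0.99, 0, 0]
    - [0.85, 0.99, 0, 0]
    - [0.85, 0.99, 0, 0]
    - [0.4, 0.5, 0, 0]
    - [0, 0, 0, 0]

```text
time_s: 3.95
tcp_pos: [0.457, -0.0946, 0.4046]
ee_rot: [[0.922, -0.388, -0.0], [-0.388, -0.922, -0.0], [-0.0, 0.0, -1.0]]
wrist_force: [-0.3, -1.0, -0.5]
gripper_width: 0.005
gripper_force: 0.0
```

Emit:
jog_arm:
  increments:
    - [0, 0, 0, 1]
    - [0, 0, 0, 1]
    - [0, 0, 0, 1]
    - [0, 0, 0, 1]
    - [0, 0, 0, 1]
    - [0, 0, 0, 1]
    - [0, 0, 0, 1]
    - [0, 0, 0, 1]
    - [0, 0, 0, 1]
    - [0, 0, 0, 1]

```text
time_s: 4.95
tcp_pos: [0.4567, -0.0926, 0.4049]
ee_rot: [[0.364, -0.931, 0.0], [-0.931, -0.364, 0.0], [-0.0, -0.0, -1.0]]
wrist_force: [-0.5, -1.0, -0.5]
gripper_width: 0.005
gripper_force: 0.0
```

Emit:
jog_arm:
  increments:
    - [0, 0, 0, 1]
    - [0, 0, 0, 1]
    - [0, 0, 0, 1]
    - [0, 0, 0, 1]
    - [0, 0, 0, 1]
    - [0, 0, 0, 1]
    - [0, 0, 0, 1]
    - [0, 0, 0, 1]
    - [0, 0, 0, 1]
    - [0, 0, 0, 1]

```text
time_s: 5.95
tcp_pos: [0.4567, -0.0926, 0.4049]
ee_rot: [[-0.414, -0.91, 0.0], [-0.91, 0.414, 0.0], [-0.0, 0.0, -1.0]]
wrist_force: [0.2, -0.3, -0.0]
gripper_width: 0.008
gripper_force: 0.0
```

Emit:
jog_arm:
  increments:
    - [0, 0, 1, 0.2]
    - [0, 0, 1, 0]
    - [0, 0, 1, 0]
    - [0, 0, 1, 0]
    - [0, 0, 1, 0]
    - [0, 0, 1, 0]
    - [0, 0, 1, 0]
    - [0, 0, 1, 0]
    - [0, 0, 1, 0]
    - [0, 0, 0, 0]

```text
time_s: 6.95
tcp_pos: [0.456, -0.0928, 0.2229]
ee_rot: [[-0.426, -0.904, -0.006], [-0.905, 0.426, -0.0], [0.003, 0.005, -1.0]]
wrist_force: [-0.3, -0.0, 0.4]
gripper_width: 0.008
gripper_force: 0.0
```

```bash
python3 - <<'E'
from h import *
im=eyes.capture('scene')[150:330,160:400];cv2.imwrite('pics/s1.png',cv2.resize(im,(800,600),interpolation=cv2.INTER_CUBIC));print(sense()['wrist_force'],sense()['tcp_pos'])
E
```

```text
[0.54487295 0.45677032 0.77462029] [ 0.45677719 -0.09278608  0.22424395]
```

View pics/s1.png

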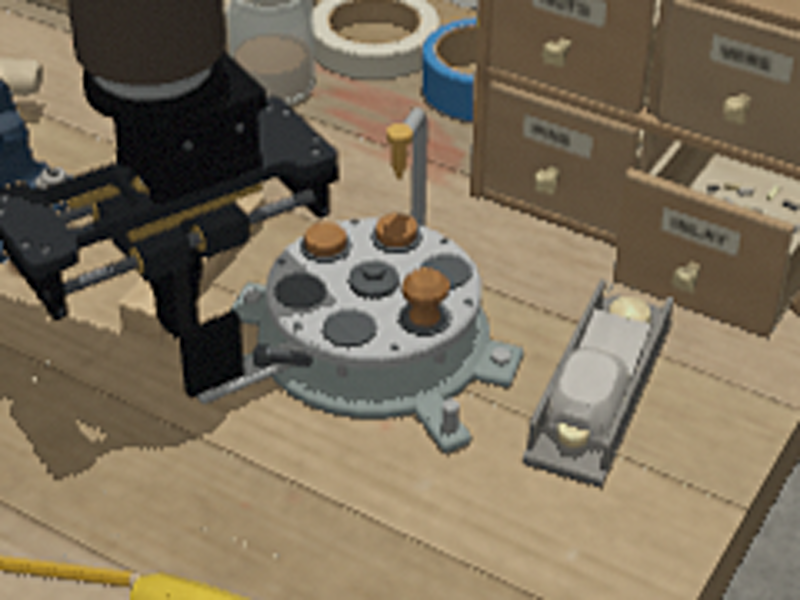

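Emit:
jog_arm:
  increments:
    - [0.5, 0, 0, 0]
    - [0.5, 0, 0, 0]
    - [0.46, 0.06, 0, -1]
    - [0.46, 0.06, 0, -1]
    - [0.46, 0.06, 0, -1]
    - [0.46, 0.06, 0, -1]
    - [0, 0, 0, 0]

```text
time_s: 7.7
tcp_pos: [0.4328, -0.1457, 0.2259]
ee_rot: [[-0.123, -0.992, 0.004], [-0.992, 0.123, 0.0], [-0.001, -0.004, -1.0]]
wrist_force: [0.6, 1.3, 1.3]
gripper_width: 0.006
gripper_force: 0.9
```

```bash
cat >> h.py <<'E'
A=np.array([.5455,-.1765])
def rel():
    s=sense();d=s['tcp_pos'][:2]-A;R=s['ee_rot']
    print('t',s['time_s'],'yaw',ang(R[:,0]),'z',s['tcp_pos'][2],'tau,rho',d@R[:2,0],d@R[:2,1],'F tool',R.T@s['wrist_force'],'M',s['moment'])
E
python3 -c "from h import *;rel()"
```

```text
t 7.7 yaw -97.03853594096816 z 0.22589873746841385 tau,rho -0.01680388399443558 0.11565474380855771 F tool [-1.40366857 -0.43387926 -1.33498786] M [ 0.54678395 -0.36864714 -0.00752833]
```

Emit:
jog_arm:
  increments:
    - [0.46, 0.06, 0, -1]
    - [0.46, 0.06, 0, -1]
    - [0.46, 0.06, 0, -1]
    - [0.46, 0.06, 0, -1]
    - [0.46, 0.06, 0, -1]
    - [0.46, 0.06, 0, -1]
    - [0.46, 0.06, 0, -1]
    - [0.46, 0.06, 0, -1]
    - [0.46, 0.06, 0, -1]
    - [0, 0, 0, 0]

```text
time_s: 8.7
tcp_pos: [0.4384, -0.2266, 0.2252]
ee_rot: [[0.562, -0.827, 0.0], [-0.827, -0.562, 0.0], [0.0, -0.001, -1.0]]
wrist_force: [0.2, 2.6, 1.6]
gripper_width: 0.0
gripper_force: 1.2
```

```bash
python3 -c "
from h import *;rel()
im=eyes.capture('scene')[150:330,160:400];cv2.imwrite('pics/s2.png',cv2.resize(im,(800,600),interpolation=cv2.INTER_CUBIC))"
```

```text
t 8.7 yaw -55.83966462471649 z 0.22524475290967078 tau,rho -0.018737882248867264 0.1167579777899706 F tool [-1.98858872 -1.62967503 -1.62157419] M [0.81759962 0.0306981  0.01123339]
```

View pics/s2.png

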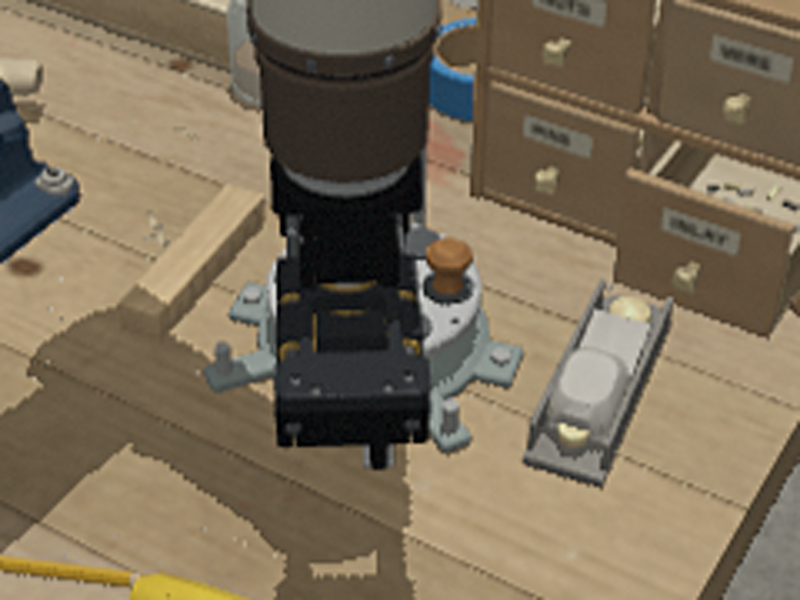

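Emit:
jog_arm:
  increments:
    - [0.46, 0.06, 0, -1]
    - [0.46, 0.06, 0, -1]
    - [0.46, 0.06, 0, -1]
    - [0, 0, 0, 0]

```text
time_s: 9.15
tcp_pos: [0.4522, -0.2499, 0.2247]
ee_rot: [[0.742, -0.67, -0.002], [-0.67, -0.742, 0.0], [-0.002, 0.001, -1.0]]
wrist_force: [-2.1, 3.2, 2.0]
gripper_width: 0.005
gripper_force: 1.3
```

Emit:
jog_arm:
  increments:
    - [0.23, 0.03, 0, -0.5]
    - [0, 0, 0, 0]

```text
time_s: 9.35
tcp_pos: [0.4547, -0.2531, 0.2246]
ee_rot: [[0.768, -0.641, -0.003], [-0.641, -0.768, 0.001], [-0.003, 0.001, -1.0]]
wrist_force: [-2.5, 1.7, 3.0]
gripper_width: 0.007
gripper_force: 1.9
```

```bash
python3 -c "from h import *;rel()"
```

```text
t 9.35 yaw -39.836392592106165 z 0.22460359919184447 tau,rho -0.02061393364457112 0.11696821289663505 F tool [-3.01091058  0.27598801 -3.02700084] M [0.73076356 0.88062626 0.01344889]
```

Emit:
jog_arm:
  increments:
    - [0.15, 0.02, 0, 0]
    - [0, 0, 0, 0]

```text
time_s: 9.55
tcp_pos: [0.4569, -0.2552, 0.2246]
ee_rot: [[0.768, -0.64, -0.003], [-0.64, -0.768, 0.001], [-0.003, 0.001, -1.0]]
wrist_force: [-3.8, 2.6, 3.3]
gripper_width: 0.006
gripper_force: 2.5
```

Emit:
jog_arm:
  increments:
    - [0.15, 0.02, 0, 0]
    - [0, 0, 0, 0]

```text
time_s: 9.75
tcp_pos: [0.4577, -0.2564, 0.2242]
ee_rot: [[0.768, -0.641, -0.007], [-0.641, -0.768, 0.003], [-0.008, 0.002, -1.0]]
wrist_force: [-6.6, 9.3, 6.9]
gripper_width: 0.009
gripper_force: 5.6
```

```bash
python3 -c "from h import *;rel()"
```

```text
t 9.75 yaw -39.84826449957992 z 0.22420756347191942 tau,rho -0.016181943921188047 0.11763685549772444 F tool [-11.06171741  -2.87442271  -6.80375389] M [ 2.82470131e+00  1.74543014e+00 -2.04518570e-03]
```

Emit:
jog_arm:
  increments:
    - [0.1, 0, 0, 0]
    - [0, 0, 0, 0]

```text
time_s: 9.95
tcp_pos: [0.4584, -0.257, 0.2241]
ee_rot: [[0.768, -0.641, -0.01], [-0.641, -0.768, 0.005], [-0.011, 0.003, -1.0]]
wrist_force: [-8.2, 14.3, 10.0]
gripper_width: 0.008
gripper_force: 7.7
```

Emit:
jog_arm:
  increments:
    - [-0.4, -0.02, 0, 0]
    - [-0.46, -0.1, 0, 1]
    - [-0.46, -0.1, 0, 1]
    - [-0.46, -0.1, 0, 1]
    - [-0.46, -0.1, 0, 1]
    - [-0.46, -0.1, 0, 1]
    - [-0.46, -0.1, 0, 1]
    - [-0.46, -0.1, 0, 1]
    - [-0.46, -0.1, 0, 1]
    - [-0.46, -0.1, 0, 1]

```text
time_s: 10.95
tcp_pos: [0.4272, -0.1753, 0.2247]
ee_rot: [[0.153, -0.988, 0.001], [-0.988, -0.153, -0.0], [0.0, -0.001, -1.0]]
wrist_force: [-0.6, 1.1, -0.6]
gripper_width: 0.011
gripper_force: 0.7
```

Emit:
jog_arm:
  increments:
    - [-0.46, -0.1, 0, 1]
    - [-0.46, -0.1, 0, 1]
    - [-0.46, -0.1, 0, 1]
    - [-0.46, -0.1, 0, 1]
    - [-0.46, -0.1, 0, 1]
    - [-0.46, -0.1, 0, 1]
    - [-0.46, -0.1, 0, 1]
    - [-1, 0, 0, 0]
    - [0, 0, 0, 0]

```text
time_s: 11.85
tcp_pos: [0.4558, -0.0938, 0.2253]
ee_rot: [[-0.389, -0.921, 0.004], [-0.921, 0.389, -0.0], [-0.002, -0.004, -1.0]]
wrist_force: [0.1, 0.1, 0.4]
gripper_width: 0.008
gripper_force: 0.0
```

```bash
python3 -c "
from h import *;rel()
im=eyes.capture('scene')[150:330,160:400];cv2.imwrite('pics/s3.png',cv2.resize(im,(800,600),interpolation=cv2.INTER_CUBIC))"
```

```text
t 11.85 yaw -112.90836128164634 z 0.22528637102583468 tau,rho -0.04121498625379455 0.1148053288324041 F tool [-0.08347584 -0.05757263 -0.4282779 ] M [ 0.04729831 -0.10129687  0.01748748]
```

View pics/s3.png

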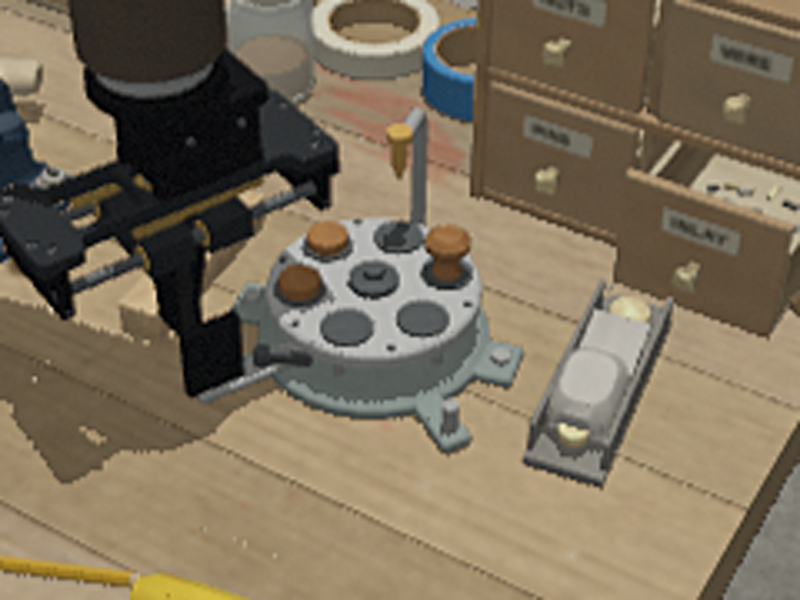

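Emit:
jog_arm:
  increments:
    - [0.6, 0, 0, 0]
    - [0.5, 0, 0, 0]
    - [0.46, 0.06, 0, -1]
    - [0.46, 0.06, 0, -1]
    - [0.46, 0.06, 0, -1]
    - [0.46, 0.06, 0, -1]
    - [0.46, 0.06, 0, -1]
    - [0.46, 0.06, 0, -1]
    - [0.46, 0.06, 0, -1]
    - [0.46, 0.06, 0, -1]

```text
time_s: 12.9
tcp_pos: [0.4277, -0.187, 0.2249]
ee_rot: [[0.238, -0.971, 0.004], [-0.971, -0.238, 0.001], [0.0, -0.004, -1.0]]
wrist_force: [2.0, 5.2, -0.6]
gripper_width: 0.009
gripper_force: 2.3
```

Emit:
jog_arm:
  increments:
    - [0.46, 0.06, 0, -1]
    - [0.46, 0.06, 0, -1]
    - [0.46, 0.06, 0, -1]
    - [0.46, 0.06, 0, -1]
    - [0.46, 0.06, 0, -1]
    - [0.46, 0.06, 0, -1]
    - [0.46, 0.06, 0, -1]
    - [0, 0, 0, 0]

```text
time_s: 13.7
tcp_pos: [0.4485, -0.2475, 0.2244]
ee_rot: [[0.715, -0.699, -0.001], [-0.699, -0.715, 0.001], [-0.002, 0.0, -1.0]]
wrist_force: [-0.9, 2.3, 0.5]
gripper_width: 0.005
gripper_force: 1.2
```

```bash
python3 -c "from h import *;rel()"
```

```text
t 13.7 yaw -44.382449320809755 z 0.224408850757596 tau,rho -0.01968833777434969 0.11855630151778865 F tool [-2.29135259 -0.9887086  -0.50286031] M [ 0.78429616  0.24809865 -0.03969139]
```

Stop pose was about (0.4578, -0.2565): about 12 mm further.

Emit:
jog_arm:
  increments:
    - [0.46, 0.06, 0, -1]
    - [0, 0, 0, 0]
    - [0.15, 0.02, 0, 0]
    - [0, 0, 0, 0]

```text
time_s: 14.1
tcp_pos: [0.4559, -0.256, 0.2243]
ee_rot: [[0.768, -0.64, -0.004], [-0.64, -0.768, 0.001], [-0.003, 0.002, -1.0]]
wrist_force: [-5.0, 0.8, 1.3]
gripper_width: 0.009
gripper_force: 2.1
```

Emit:
jog_arm:
  increments:
    - [0.1, 0, 0, 0]
    - [0, 0, 0, 0]

```text
time_s: 14.3
tcp_pos: [0.4568, -0.2566, 0.2242]
ee_rot: [[0.769, -0.64, -0.007], [-0.64, -0.769, 0.002], [-0.006, 0.003, -1.0]]
wrist_force: [-7.1, 3.9, 5.7]
gripper_width: 0.005
gripper_force: 3.9
```

Emit:
jog_arm:
  increments:
    - [0.1, 0, 0, 0]
    - [0, 0, 0, 0]

```text
time_s: 14.5
tcp_pos: [0.4575, -0.2572, 0.2242]
ee_rot: [[0.768, -0.64, -0.009], [-0.64, -0.769, 0.004], [-0.009, 0.003, -1.0]]
wrist_force: [-9.8, 7.8, 9.0]
gripper_width: 0.003
gripper_force: 6.2
```

Emit:
jog_arm:
  increments:
    - [0.1, 0, 0, 0]
    - [0, 0, 0, 0]

```text
time_s: 14.7
tcp_pos: [0.4583, -0.2578, 0.2242]
ee_rot: [[0.768, -0.64, -0.012], [-0.64, -0.768, 0.005], [-0.013, 0.004, -1.0]]
wrist_force: [-10.9, 12.4, 11.8]
gripper_width: 0.005
gripper_force: 8.5
```

Emit:
jog_arm:
  increments:
    - [-0.45, -0.02, 0, 0]
    - [-0.46, -0.1, 0, 1]
    - [-0.46, -0.1, 0, 1]
    - [-0.46, -0.1, 0, 1]
    - [-0.46, -0.1, 0, 1]
    - [-0.46, -0.1, 0, 1]
    - [-0.46, -0.1, 0, 1]
    - [-0.46, -0.1, 0, 1]
    - [-0.46, -0.1, 0, 1]
    - [-0.46, -0.1, 0, 1]

```text
time_s: 15.7
tcp_pos: [0.4276, -0.1751, 0.2249]
ee_rot: [[0.154, -0.988, 0.003], [-0.988, -0.154, -0.0], [0.001, -0.003, -1.0]]
wrist_force: [-1.4, 2.0, -0.4]
gripper_width: 0.006
gripper_force: 0.7
```

Emit:
jog_arm:
  increments:
    - [-0.46, -0.1, 0, 1]
    - [-0.46, -0.1, 0, 1]
    - [-0.46, -0.1, 0, 1]
    - [-0.46, -0.1, 0, 1]
    - [-0.46, -0.1, 0, 1]
    - [-0.46, -0.1, 0, 1]
    - [-0.46, -0.1, 0, 1]
    - [-1, 0, 0, 0]
    - [0, 0, 0, 0]

```text
time_s: 16.6
tcp_pos: [0.4561, -0.0935, 0.2255]
ee_rot: [[-0.388, -0.922, 0.006], [-0.922, 0.388, 0.0], [-0.003, -0.006, -1.0]]
wrist_force: [-0.4, -0.8, 1.4]
gripper_width: 0.007
gripper_force: 0.0
```

Emit:
jog_arm:
  increments:
    - [0, 0, -1, 0]
    - [0, 0, -1, 0]
    - [0, 0, -1, 0]
    - [0, 0, -1, 0]
    - [0, 0, -1, 0]
    - [0, 0, -1, 0]
    - [-1, 0, -1, 0]
    - [-1, 0, 0, 0]
    - [-1, 0, 0, 0]
    - [-1, 0, 0, 0]

```text
time_s: 17.6
tcp_pos: [0.4857, -0.0208, 0.3655]
ee_rot: [[-0.391, -0.92, 0.004], [-0.92, 0.391, 0.001], [-0.002, -0.003, -1.0]]
wrist_force: [-0.4, 0.4, -0.6]
gripper_width: 0.005
gripper_force: 0.0
```

Emit:
jog_arm:
  increments:
    - [-1, 0, 0, 0]
    - [-1, 0, 0, 0]
    - [-1, 0, 0, 0]
    - [-1, 0, 0, 0]
    - [-1, 0, 0, 0]
    - [0, 0, 0, 0]
    - [0, 0, 0, 0]

```text
time_s: 18.3
tcp_pos: [0.5244, 0.0715, 0.3645]
ee_rot: [[-0.39, -0.921, -0.001], [-0.921, 0.39, -0.0], [0.0, 0.0, -1.0]]
wrist_force: [-0.0, -0.2, -0.1]
gripper_width: 0.006
gripper_force: 0.0
```

```bash
python3 -c "
from h import *;rel()
a=eyes.capture('scene')[165:315,180:380];b=eyes.capture('top')[110:260,180:380]
cv2.imwrite('pics/s4.png',cv2.resize(np.hstack([a,b]),(800,300),interpolation=cv2.INTER_CUBIC))"
```

```text
t 18.3 yaw -112.9358937822954 z 0.364474276337831 tau,rho -0.22014674642191298 0.11603740605936566 F tool [ 0.16637456 -0.01732628  0.07823984] M [ 0.05428502 -0.12649457  0.01979989]
```

View pics/s4.png

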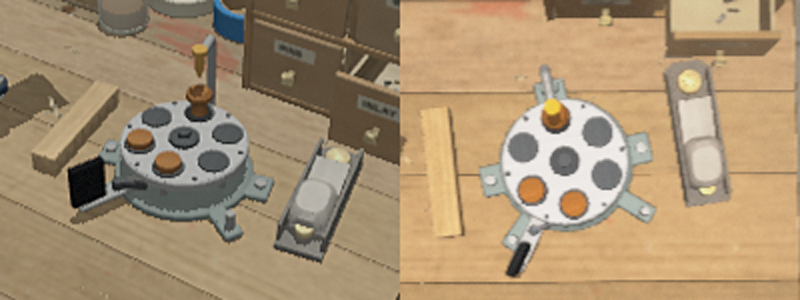

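The knob sits directly under the pointer (scene half at about (200,95), top half at (553,115)). The lever is back at rest, and the caul and plane have not moved.

```bash
python3 -c "
from station import r;print(r.finish_job())"
```

```text
the job is handed in; nothing more can be done
None
```

The knob is under the brass pointer after two full lever swings. The lever is back at rest, the caul and plane look unmoved in the last pictures, and the job was handed in at about 18 s of the 72 s allowed.

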